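# Fit the pinch cap on the inspection camera's lens

### The arm

A 6-joint arm with a two-finger parallel gripper is mounted at the origin on a cart in front of the work surface, level with it; the furniture and walls round the work are solid. World frame = base frame: x ahead of the robot, y to its left, z up, the work surface at z = 0. Lengths are in m, angles in rad, forces in N, time in s.
With the tool pointing down it reaches from about 0.375 to 0.975 m from the base axis. Payload 3.8 kg.
Tool frame: the origin (TCP) lies midway between the tips of the shut fingers; the grasp point (between the pads) lies 19 mm behind it; z points along the fingers, y is the line along which they close (so a half turn about z gives the same grasp; the last joint's range is limited). The gripper opens to 85 mm and grips with 20 to 120 N. Pads are 22 mm wide; open, the fingers measure 114 mm over their backs; the gripper's body (76 mm by 85 mm) begins 54 mm behind the grasp point. The pads swing forward as they close: fully open they stand 13 mm farther back than shut.
Start: joints at [-1.32, 0.264, 1.604, -0, 1.274, -0.037], TCP at [0.192, -0.647, 0.231] pointing down, gripper open.
Joint ranges: [-2.63, 2.63], [-0.94, 2.18], [0.31, 2.57], [-1.31, 4.45], [0, 2.66], [-2.55, 2.55]. Speed limits (rad/s): [2.57, 2.57, 3.14, 3.14, 3.14, 3.14].

### API

Orientations are given as a rotation vector (axis times angle).
In Python, from workcell import sensors, viewer, job gives the robot as it stands.
- The arm moves only by the shell command python3 -m inch 'ROWS' [FORCE]. ROWS is JSON, one flat list of numbers, 7 for each row, row after row: the shift along the tool's x, y, z in mm, then the turn, a rotation vector about the tool's x, y, z in degrees, then the finger opening in mm, from 0 to 85.4. A call has exactly 8 rows; each row shifts and turns the commanded pose from where the row before left it, along the tool's axes as they then stand; what a row does not reach is not made up. A row lasts 1/10 s, in which the tool goes at most 50 mm and 8.59 degrees, less where a joint would pass 70% of its speed; a pose out of reach is approached as far as the arm can. A call is refused whole if a number of a shift passes 50 or a number of a turn 8.59, either way. A call with a gripper value outside its range is refused whole. The fingers move at their own pace and stop on an object; FORCE is the grip in N (left out, the last holds). Time passes only in rows, so rows that do not move let the fingers close, or fill a call up. It gives the time, the measured TCP pose, the force, the opening and the grip force at its end, in the units of the state.
- sensors.read_state(): the state, without advancing time (a new reading comes with each control period).
- viewer.read_camera(name): name is "scene" or "top" or "wrist"; returns the picture (384x512x3 uint8, red, green, blue); there is no depth.
- viewer.camera_params(name): a dict with "K" (3x3 intrinsics, pixels), "world_to_cam" (4x4, takes a point from world to camera coordinates). Camera axes: x right, y down, z forward; pixel columns grow to the right and rows downward; lengths in m; the calibration is good to about 2 mm. A picture is of the moment at which its call begins: read the wrist's pose just before it. camera_params takes no time and is no camera call; for the wrist camera it gives the pose at the moment of the call.
- job.finish_job(): hands the job in; it is judged then, once.
The state is a dict: "time": time; "q": joint angles; "joint_vel": joint speeds; "joint_torque": joint torques, N m; "tool_pos": TCP position; "tcp_rot": TCP orientation; "wrist_force": force on the tool from outside, world axes, zero at the start; "torque": the same for the moment, N m; "width": opening from 0.0 (shut) to 1.0 (fully open); "grip_force": force on a finger pad.
Only numpy, scipy, OpenCV 4.12 (cv2) and the standard library are available. Lean on these libraries where they do the work, as an engineer would, in place of code of your own. Each camera call takes 0.05 s, during which the arm holds its last target. There are 200 camera calls.

### The job

Fit the lens cap on the camera that stands lens-up on the bench: pinch both side tabs of the cap fully together, carry it to the lens, press it gently down, tabs still pinched, until its flange is home on the rim or close to it, then let the tabs spring out under the rim while it is held down. The cap must stay locked on the lens by itself, pressing the sprung seal ring; leave the brush and tape where they are.

Things in the scene. Friction and masses are not known exactly. Their poses are not given: they have to be found in the camera images.
- cap: black round centre-pinch lens cap, 75 g, lying level on the bench, right way up, 32.5 mm high. Origin: centre of its underside (bottom of the plug), z up along its axis. Plug 43 mm across, z 0 to 11 mm; flange 62 mm across, z 11 to 14.6; on it two upright grip tabs, z 14.6 to 32.5, one at the cap's +y and one at its -y.
- grip (a point): point on the cap's axis midway between the two grip tabs, 23.5 mm above the cap's underside; axes as the cap's. The tabs' outer faces are flat, 18 mm wide along x, and look to +y and -y: 44 mm apart when free, 32 mm when fully pinched.
- hooks (a point): point on the cap's axis level with the hooks' undersides, 1 mm above the cap's underside. Each tab carries a flat hook (3 mm thick, 16 mm wide) that stands out below the flange to 28.5 mm from the axis when free, 22.5 mm when pinched.
- tab_left (a joint): how far the cap's +y tab is pushed inward, m: 0 free (out), 0.006 fully pinched (hard stop). Spring: 5 N at 0, 10 N at 0.006; a grip of about 20 N pinches fully and carries the cap without slipping.
- tab_right (a joint): the same for the cap's -y tab
- camera: camera on a square aluminium plate (104 x 104 x 10 mm) fixed to the bench; origin: centre of the plate's underside, z up along the lens axis. Grey housing 78 mm square up to z 50 mm, ribbed black sleeve 74 mm across up to z 78, and out of it the round focus barrel, 66 mm across, open at the top.
- lens_axis (a point): point on the lens axis 100 mm above the camera's origin. The barrel is screwed out by an unmeasured 0 to 30 mm and holds there, so its rim's face lies 0 to 30 mm above this point: find it by feel. Mouth 53 mm across, 1.5 mm chamfer to a 50 mm bore; lip 4.5 mm thick, below it an undercut 60 mm across. The cap goes in at any yaw, but free hooks land on the rim.
- seal (a joint): travel of the sprung rubber ring (43 mm across) in the barrel, m, downward. 0: free, top 6 mm below the rim's face. The plug pushes it 0.005 down with the flange home on the rim; locked, the cap rises 2.5 mm until its hooks meet the lip, leaving 0.0025. A cap merely lying there leaves about 0. Spring: 2 N at 0, 5.5 N at 0.0025, 9 N at 0.005; then the rim is hard.
- brush: black flat brush, 162 x 32 x 9 mm, bystander; origin at the centre of its underside
- tape: roll of black tape lying flat, 62 mm across, 19 mm high, bystander; origin at the centre of its underside
Things that resemble listed ones, but are neither listed nor needed, are in the scene too. Leave any pink or turquoise look-alike of the cap alone.

How it is judged:
On the way, in this order (a step that is already met when the one before it is completed fails the run):
1. the cap is off the bench with both tabs pinched in by more than 4.5 mm (height (world z) of cap above 0.03 m and value of joint each of tab_left, tab_right above 0.0045 m), for 0.2 s.
2. the cap is in the lens and presses the seal ring down by more than 2.8 mm, both tabs still pinched in by more than 4 mm (value of joint seal above 0.0028 m and value of joint each of tab_left, tab_right above 0.004 m and horizontal distance between cap and camera below 0.005 m), for 0.1 s.
At the end, for the whole second after the job is handed in: the cap sits level (within 0.08 rad) and centred (within 5 mm) on the lens, at rest, both tabs sprung out (pushed in by less than 1.5 mm), and holds the seal ring down by more than 1.5 mm by itself (value of joint seal above 0.0015 m and value of joint each of tab_left, tab_right below 0.0015 m and horizontal distance between cap and camera below 0.005 m and angle between cap's own z axis and vertical below 0.08 rad and linear speed of cap below 0.01 m/s); the robot touches nothing.
It fails at once if the cap is pressed on the camera with more than 20 N (contact force between cap and camera above 20 N).
It fails at once if the brush or tape is moved by more than 30 mm (distance of any of brush, tape from where it was at the start of the episode above 0.03 m).
It also fails if it takes over 48 s, if anything falls off the work surface, if the arm or the gripper's body presses on something with over 40 N, if the wrist force passes 120 N, or if a joint passes its speed limit or range.

## Working session

There is one attempt and no reset: what is moved stays moved. The work goes in short steps, Python scripts to look and compute and a shell command to move; the robot and the scene stay as the last step left them, time stands still between calls to the robot, and variables do not carry over. Pictures are saved under pics/ and viewed, at most 10 in all, crops included, and the job is handed in when it is done.

```bash
mkdir -p pics; ls; cat > h.py <<'E'
import numpy as np, cv2
from workcell import sensors, viewer, job
from scipy.spatial.transform import Rotation as R
def ray(P,u,v,z):
    K,T=np.array(P["K"]),np.array(P["world_to_cam"])
    d=T[:3,:3].T@np.linalg.solve(K,[u,v,1.]); c=-T[:3,:3].T@T[:3,3]
    return c+d*(z-c[2])/d[2]
def proj(P,p):
    K,T=np.array(P["K"]),np.array(P["world_to_cam"])
    q=K@(T[:3,:3]@np.array(p)+T[:3,3]); return q[:2]/q[2]
def snap(n,f):
    P=viewer.camera_params(n); I=viewer.read_camera(n)[:,:,::-1].copy(); cv2.imwrite("pics/"+f,I); return P,I
E
python3 - <<'E'
from h import *
s=sensors.read_state(); print({k:np.round(v,3) for k,v in s.items()})
P,I=snap("top","top1.png"); print(np.round(P["K"],1),np.round(P["world_to_cam"],3))
P,J=snap("scene","scene1.png"); print(np.round(P["world_to_cam"],3))
cv2.imwrite("pics/both.png",np.hstack([I,J])[:,:])
E
```

```text
pics
{'time': np.float64(0.0), 'q': array([-1.32 ,  0.265,  1.605, -0.   ,  1.274, -0.037]), 'joint_vel': array([-0.   , -0.001,  0.001,  0.001, -0.001,  0.001]), 'joint_torque': array([-0.0000e+00, -5.1511e+01, -3.6732e+01, -0.0000e+00,  1.3000e-02,
       -0.0000e+00]), 'tool_pos': array([ 0.191, -0.647,  0.23 ]), 'tcp_rot': array([-3.107, -0.45 ,  0.   ]), 'wrist_force': array([ 0.837,  0.25 , -0.209]), 'torque': array([ 0.021, -0.049,  0.053]), 'grip_force': np.float64(0.0), 'width': np.float64(1.001)}
[[416.    0.  251.2]
 [  0.  416.  196.8]
 [  0.    0.    1. ]] [[ 0.016 -1.     0.023  0.027]
 [-0.995 -0.019 -0.097  0.501]
 [ 0.097 -0.022 -0.995  0.878]
 [ 0.     0.     0.     1.   ]]
[[ 0.808 -0.588 -0.014 -0.371]
 [-0.239 -0.306 -0.922  0.218]
 [ 0.538  0.749 -0.388  0.566]
 [ 0.     0.     0.     1.   ]]
```

View pics/top1.png

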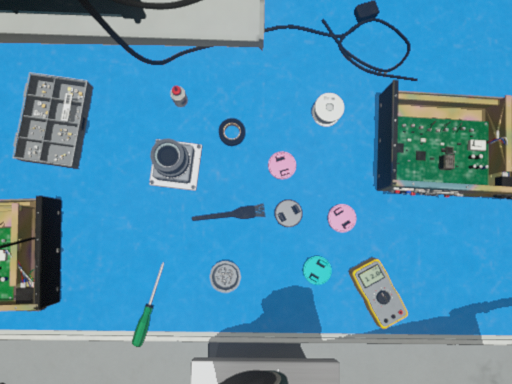

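View pics/scene1.png

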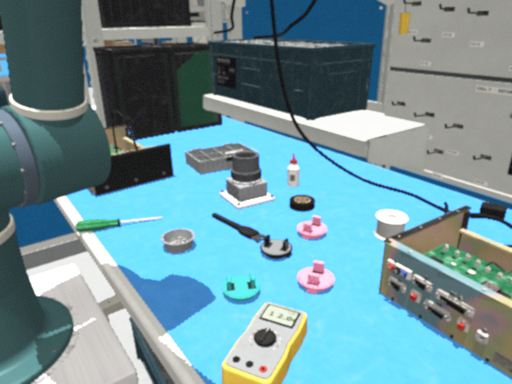

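The top view shows these possible caps: black/grey disc with two tabs (288,213), pink (282,165) and (342,218), turquoise (317,270), tape roll (232,131), and a grey tin (226,276). I choose (288,213), which shows black with two tabs in the scene view at (277,248). The camera is at (175,163), with its barrel at about (170,157). The next step is to check the crop and measure.

```bash
python3 - <<'E'
from h import *
I=cv2.imread("pics/top1.png");J=cv2.imread("pics/scene1.png")
z=lambda A,u,v,h:cv2.resize(A[v-h:v+h,u-h:u+h],(390,390),interpolation=cv2.INTER_CUBIC)
cv2.imwrite("pics/crop1.png",np.vstack([np.hstack([z(I,288,213,22),z(J,276,246,22)])]))
cv2.imwrite("pics/crop2.png",np.hstack([z(I,175,163,36),z(J,246,180,36)]))
P=viewer.camera_params("top"); 
# non-blue mask
hsv=cv2.cvtColor(I,cv2.COLOR_BGR2HSV); m=((hsv[...,1]<110)).astype(np.uint8)
for name,(u,v) in dict(cap=(288,213)).items():
    n,l,st,c=cv2.connectedComponentsWithStats(m); k=l[v,u]; print(st[k],c[k])
print("cap flange ctr",ray(P,288.5,213,.0146), "barrel",ray(P,170,157,.115),"plate",ray(P,175.5,166,.01))
E
```

```text
[275 200  27  27 578] [287.93252595 213.00865052]
cap flange ctr [ 0.46761714 -0.04611896  0.0146    ] barrel [0.56716035 0.19844388 0.115     ] plate [0.56735173 0.20423151 0.01      ]
```

View pics/crop1.png

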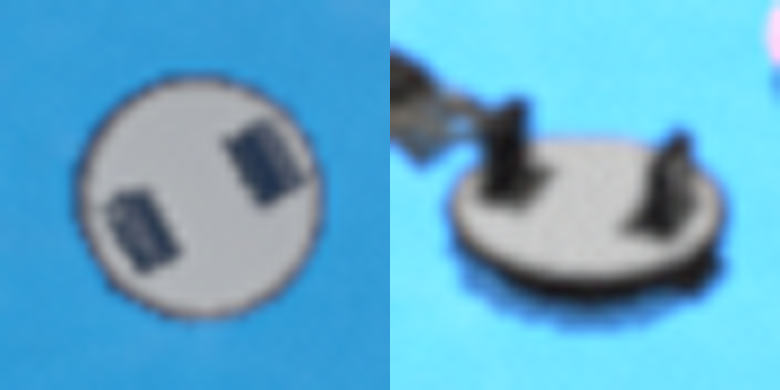

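View pics/crop2.png

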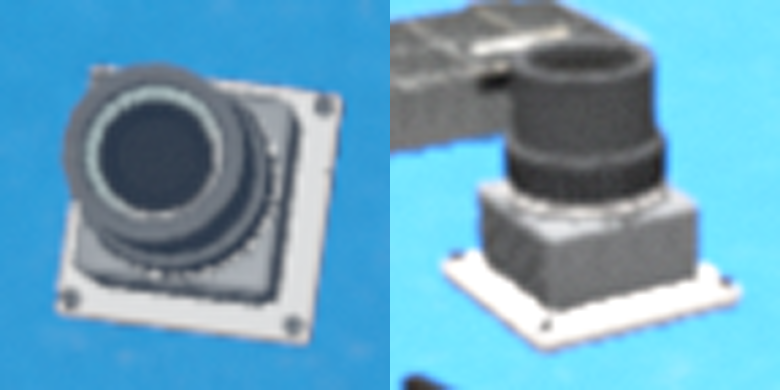

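The crops confirm a round cap with two dark tabs, at crop (143,230) and (264,163). In the second crop, the plate screws sit at (324,104), (68,298) and (293,324), and the barrel rim is centred near (152,152).

```bash
python3 - <<'E'
from h import *
P=viewer.camera_params("top");S=viewer.camera_params("scene")
def px(u,v,c,h): f=390/(2*h); return (u+.5)/f-.5+c[0]-h,(v+.5)/f-.5+c[1]-h
a=ray(P,*px(143,230,(288,213),22),.030);b=ray(P,*px(264,163,(288,213),22),.030)
print("tabs",a,b,np.linalg.norm(a-b),"mid",(a+b)/2,"ang",np.degrees(np.arctan2(*(b-a)[1::-1])))
print("flange",ray(P,287.93,213.0,.0146))
# screws diag
s1=ray(P,*px(324,104,(175,163),36),.01);s2=ray(P,*px(68,298,(175,163),36),.01);s3=ray(P,*px(293,324,(175,163),36),.01)
print("plate ctr",(s1+s2)/2, np.linalg.norm(s1-s2),np.linalg.norm(s2-s3))
c=(s1+s2)/2
for z in (.1,.11,.12,.13):
  print(z,ray(P,*px(152,152,(175,163),36),z), "scene proj",proj(S,[*c[:2],z]), "top diam",66e-3*416/(np.linalg.inv(P["world_to_cam"])[2,3]-z))
print("scene rim px",px(585,58,(246,180),36))
q=R.from_rotvec(sensors.read_state()["tcp_rot"]).as_matrix();print(q.round(3))
W=viewer.camera_params("wrist");print(np.linalg.inv(W["world_to_cam"]).round(3), np.array(W["K"]).round(0))
E
```

```text
tabs [ 0.45889582 -0.02979213  0.03      ] [ 0.47568414 -0.05908109  0.03      ] 0.03375930452798328 mid [ 0.46728998 -0.04443661  0.03      ] ang -60.178844499584855
flange [ 0.46759502 -0.04486975  0.0146    ]
plate ctr [0.57268728 0.20571596 0.01      ] 0.130420418300257 0.09171928028856495
0.1 [0.57463383 0.20790948 0.1       ] scene proj [245.37908721 159.61013469] top diam 33.42942931745986
0.11 [0.57266502 0.20605639 0.11      ] scene proj [245.27084913 155.66228269] top diam 33.84147078585829
0.12 [0.57069621 0.2042033  0.12      ] scene proj [245.16175636 151.68325639] top diam 34.26379642164489
0.13 [0.5687274  0.20235022 0.13      ] scene proj [245.05179871 147.67268507] top diam 34.69679611518142
scene rim px (317.5923076923077, 154.3)
[[ 0.959  0.284 -0.   ]
 [ 0.284 -0.959  0.002]
 [ 0.    -0.002 -1.   ]]
[[ 0.285 -0.917 -0.278  0.262]
 [-0.959 -0.273 -0.081 -0.625]
 [-0.002  0.29  -0.957  0.373]
 [ 0.     0.     0.     1.   ]] [[283.   0. 259.]
 [  0. 283. 193.]
 [  0.   0.   1.]]
```

Cap and camera agree across the views: cap at about (0.4675, -0.0447) with the tab line at -60°, camera at about (0.573, 0.206), rim z about 0.113. I'll move above the cap with the fingers opened to 60.

```bash
python3 -m inch '[27,-31,0,0,0,0,60,27,-31,0,0,0,0,60,27,-31,0,0,0,0,60,27,-31,0,0,0,0,60,27,-31,0,0,0,0,60,27,-31,0,0,0,0,60,27,-31,0,0,0,0,60,27,-31,0,0,0,0,60]' 20
python3 -m inch '[27,-31,0,0,0,0,60,27,-31,0,0,0,0,60,27,-31,10,0,0,0,60,27,-31,20,0,0,0,60,27,-31,20,0,0,0,60,27,-31,20,0,0,0,60,29,-31,20,0,0,-6.5,60,25,-35,10,0,0,-7,60]'
python3 - <<'E'
from h import *
s=sensors.read_state();q=R.from_rotvec(s["tcp_rot"]).as_matrix();print(s["tool_pos"],q.round(3),s["width"])
P,I=snap("wrist","w1.png"); np.save("w1.npy",P["world_to_cam"]); print(proj(P,[.4675,-.0447,.0146]),proj(P,[.4675,-.0447,.0325]))
E
```

```text
time: 0.9
tool_pos: [0.3285, -0.3463, 0.2308]
tcp_rot: [-3.109, -0.45, 0.0]
wrist_force: [0.7, -0.2, 0.2]
width: 0.699
grip_force: 0.0
time: 1.7
tool_pos: [0.4589, -0.0422, 0.1294]
tcp_rot: [-3.032, -0.82, 0.003]
wrist_force: [1.4, -0.3, 0.9]
width: 0.706
grip_force: 0.0
[ 0.45893429 -0.04215972  0.12940009] [[ 0.864  0.504 -0.002]
 [ 0.504 -0.864  0.   ]
 [-0.001 -0.001 -1.   ]] 0.7055769399673235
[267.0394973 181.7870718] [267.55159338 186.97885146]
```

View pics/w1.png

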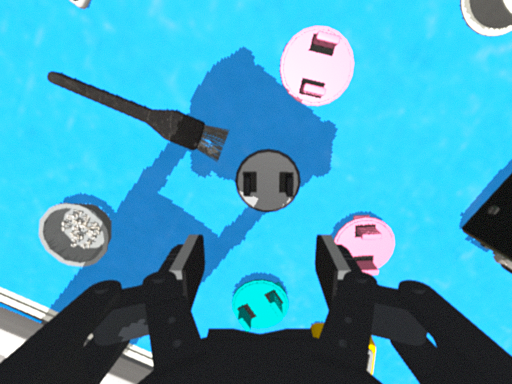

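The wrist view shows the black cap centred at (267.5,180.5), as predicted, with its tabs on a horizontal line at (249,186) and (286,186). That is aligned with the finger line, and the brush end at (228,140) is clear of the fingers.

```bash
python3 - <<'E'
from h import *
P=viewer.camera_params("wrist"); s=sensors.read_state();q=R.from_rotvec(s["tcp_rot"]).as_matrix()
c=ray(P,267.5,180.5,.0146); t=(ray(P,249,186,.0325)+ray(P,286,186,.0325))/2
a,b=ray(P,249,186,.0325),ray(P,286,186,.0325)
print(c,t,np.linalg.norm(a-b)); 
for p in (c,t): print((q.T@(p-s["tool_pos"])*1000).round(1))
print((q.T@(a-b)*1000).round(1))
E
```

```text
[ 0.46841311 -0.03800694  0.0146    ] [ 0.46791855 -0.03784939  0.0325    ] 0.032272209243685214
[  7.9   7.  113.5]
[ 7.5  6.5 95.6]
[ -0.1 -32.3   0.2]
```

```bash
python3 - <<'E'
from h import *
P=viewer.camera_params("wrist"); P["world_to_cam"]=np.load("w1.npy"); s=sensors.read_state();q=R.from_rotvec(s["tcp_rot"]).as_matrix()
c=ray(P,267.5,180.5,.0146); t=(ray(P,249,186,.0325)+ray(P,286,186,.0325))/2
print(s["tool_pos"],q.round(3),c,t)
for p in (c,t): print((q.T@(p-s["tool_pos"])*1000).round(1))
print((q.T@(ray(P,249,186,.0325)-ray(P,286,186,.0325))*1000).round(1))
E
```

```text
[ 0.4584759  -0.03654587  0.12813779] [[ 0.86   0.51  -0.004]
 [ 0.51  -0.86   0.005]
 [-0.001 -0.006 -1.   ]] [ 0.46878888 -0.04443529  0.0146    ] [ 0.46824322 -0.04420395  0.0325    ]
[  4.9  12.8 113.5]
[ 4.6 12.2 95.6]
[  0.2 -32.4   0.2]
```

```bash
python3 -m inch '[0,6,0,0,0,0,60,4.8,6.5,10,0,0,0,60,0,0,20,0,0,0,60,0,0,20,0,0,0,60,0,0,18,0,0,0,60,0,0,0,0,0,0,60,0,0,0,0,0,0,60,0,0,0,0,0,0,60]'
python3 - <<'E'
from h import *
P,I=snap("wrist","w2.png"); s=sensors.read_state();q=R.from_rotvec(s["tcp_rot"]).as_matrix()
print(s["tool_pos"],q.round(3),(q.T@([.4685,-.0444,.018]-s["tool_pos"])*1000).round(1)); np.save("w2.npy",P["world_to_cam"])
E
```

```text
time: 2.55
tool_pos: [0.4707, -0.0532, 0.0643]
tcp_rot: [3.034, 0.81, 0.003]
wrist_force: [-0.1, -0.4, 0.2]
width: 0.707
grip_force: 0.0
[ 0.47080854 -0.05305692  0.06450883] [[ 0.867  0.499  0.002]
 [ 0.499 -0.867 -0.   ]
 [ 0.002  0.002 -1.   ]] [ 2.2 -8.7 46.5]
```

View pics/w2.png

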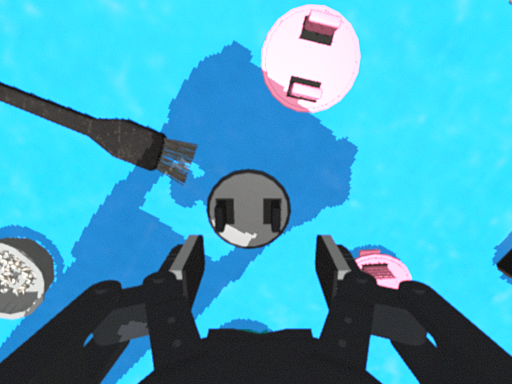

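The view at rest shows the cap's flange centre at (248.5,209) and the tabs at (223,214) and (272,214). The fingers' midline is at column 260, so the tool has to shift sideways.

```bash
python3 - <<'E'
from h import *
P=viewer.camera_params("wrist"); P["world_to_cam"]=np.load("w2.npy"); s=sensors.read_state();q=R.from_rotvec(s["tcp_rot"]).as_matrix()
for p in (ray(P,248.5,209,.0146),(ray(P,217,214,.0325)+ray(P,279,214,.0325))/2,(ray(P,223,214,.030)+ray(P,272,214,.030))/2): print(p,(q.T@(p-s["tool_pos"])*1000).round(1))
print(s["tool_pos"],np.linalg.norm(ray(P,207,209,.0146)-ray(P,290,209,.0146)))
print(proj(P,s["tool_pos"]))
E
```

```text
[ 0.469171   -0.04446589  0.0146    ] [ 2.8 -8.3 49.9]
[ 0.47197447 -0.04324011  0.0325    ] [ 5.8 -8.  32. ]
[ 0.47092091 -0.0433409   0.03      ] [ 4.9 -8.4 34.5]
[ 0.47080854 -0.05305692  0.06450883] 0.059911852240873226
[260.26250163 244.69327873]
```

```bash
python3 -m inch '[1.5,-4.2,5,0,0,0,60,1.5,-4.2,10,0,0,0,60,0,0,12,0,0,0,60,0,0,10,0,0,0,60,0,0,6,0,0,0,56,0,0,3,0,0,0,56,0,0,0,0,0,0,56,0,0,0,0,0,0,56]' 20
python3 - <<'E'
from h import *
s=sensors.read_state();q=R.from_rotvec(s["tcp_rot"]).as_matrix()
print((q.T@([.4698,-.0443,.018]-s["tool_pos"])*1000).round(1))
E
```

```text
time: 3.4
tool_pos: [0.4683, -0.0436, 0.0174]
tcp_rot: [3.035, 0.813, 0.0]
wrist_force: [0.6, 0.1, 0.4]
width: 0.657
grip_force: 0.0
[ 1.   1.4 -0.6]
```

```bash
python3 -m inch '[0.5,0.7,0,0,0,0,50,0,0,0,0,0,0,46,0,0,0,0,0,0,42,0,0,0,0,0,0,38,0,0,0,0,0,0,34,0,0,0,0,0,0,25,0,0,0,0,0,0,25,0,0,0,0,0,0,25]' 25
```

```text
time: 4.2
tool_pos: [0.4696, -0.0439, 0.0191]
tcp_rot: [3.034, 0.813, 0.002]
wrist_force: [-4.5, -0.4, 14.2]
width: 0.362
grip_force: 24.5
```

```bash
python3 -m inch '[0,0,-3,0,0,0,25,0,0,-10,0,0,0,25,0,0,-25,0,0,0,25,0,0,-30,0,0,0,25,0,0,-35,0,0,0,25,0,0,-30,0,0,0,25,0,0,-20,0,0,0,25,0,0,-8,0,0,0,25]' 25
python3 - <<'E'
from h import *
P,I=snap("wrist","w3.png"); print(sensors.read_state()["tool_pos"])
E
```

```text
time: 5.0
tool_pos: [0.4703, -0.0441, 0.1813]
tcp_rot: [3.033, 0.812, 0.007]
wrist_force: [0.4, -0.6, -0.8]
width: 0.36
grip_force: 25.5
[ 0.4703391  -0.04405964  0.18130112]
```

View pics/w3.png

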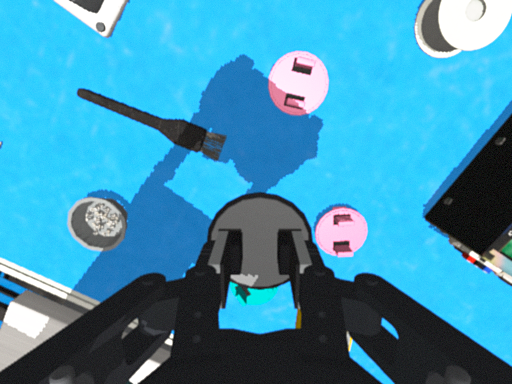

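The cap is held level and pinched, with its flange centre at about (261,241). I'll move to just short of the camera and view the rim with the wrist camera.

```bash
python3 -m inch '[16,-20,-2,0,0,0,25,21,-27,-2,0,0,0,25,21,-28,-2,0,0,0,25,21,-28,0,0,0,0,25,21,-28,0,0,0,0,25,15,-20,0,0,0,0,25,10,-10,0,0,0,0,25,5,-4,0,0,0,0,25]'
python3 -m inch '[0,0,0,0,0,0,25,0,0,0,0,0,0,25,0,0,0,0,0,0,25,0,0,0,0,0,0,25,0,0,0,0,0,0,25,0,0,0,0,0,0,25,0,0,0,0,0,0,25,0,0,0,0,0,0,25]'
python3 - <<'E'
from h import *
s=sensors.read_state(); P,I=snap("wrist","w4.png"); np.save("w4.npy",P["world_to_cam"])
q=R.from_rotvec(s["tcp_rot"]).as_matrix(); print(s["tool_pos"],q.round(3))
for z in (.1,.115,.13): print(z,proj(P,[.5727,.2057,z]))
E
```

```text
time: 5.85
tool_pos: [0.4984, 0.1648, 0.183]
tcp_rot: [3.034, 0.815, -0.003]
wrist_force: [0.6, -0.1, -0.4]
width: 0.358
grip_force: 25.5
time: 6.65
tool_pos: [0.4989, 0.164, 0.1843]
tcp_rot: [3.035, 0.813, 0.0]
wrist_force: [-0.3, 0.0, -1.3]
width: 0.361
grip_force: 25.5
[0.49892108 0.16396923 0.18432803] [[ 0.866  0.5    0.   ]
 [ 0.5   -0.866  0.   ]
 [ 0.     0.    -1.   ]]
0.1 [261.18813603  91.40537712]
0.115 [261.32588137  90.29210102]
0.13 [261.48498175  89.00623069]
```

View pics/w4.png

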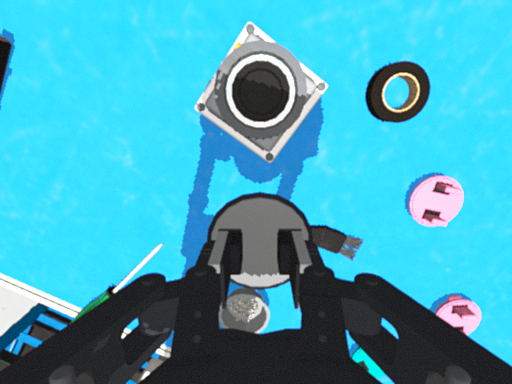

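The lens mouth, a white ring, is centred at about (261,90), where I predicted it. I'll fit it, and work out the cap's place in the hand.

```bash
python3 - <<'E'
from h import *
P=viewer.camera_params("wrist"); P["world_to_cam"]=np.load("w4.npy"); I=cv2.imread("pics/w4.png"); s=sensors.read_state();q=R.from_rotvec(s["tcp_rot"]).as_matrix()
m=np.zeros(I.shape[:2],np.uint8); cv2.circle(m,(261,90),42,1,-1)
m&=((I.min(2)>200)).astype(np.uint8)
n,l,st,c=cv2.connectedComponentsWithStats(m); k=1+np.argmax(st[1:,4]); r=(l==k).astype(np.uint8)
cs,h=cv2.findContours(r,cv2.RETR_CCOMP,cv2.CHAIN_APPROX_NONE)
for x in sorted(cs,key=len)[-2:]:
  e=cv2.fitEllipse(x); print("ellipse",np.round(e[0],1),np.round(e[1],1))
  for z in (.105,.115,.125): p=ray(P,*e[0],z);g=np.linalg.norm(ray(P,e[0][0]-max(e[1])/2,e[0][1],z)-ray(P,e[0][0]+max(e[1])/2,e[0][1],z)); print(z,p.round(4),g.round(4))
# cap in hand
g=cv2.cvtColor(I,cv2.COLOR_BGR2HSV); dark=(g[...,1]<90)
for v in (205,215,225): 
  w=np.where(~dark[v,180:340])[0]+180; L=w[w<260].max()+.5; Rr=w[w>262].min()-.5; print(v,L,Rr)
print("top",[int(np.where(~dark[:240,u])[0].max()) for u in (255,260,265)])
zf=s["tool_pos"][2]-.0185+.0146
for v in (240,243,246): p=ray(P,260.5,v,zf); print(v,(q.T@(p-s["tool_pos"])*1000).round(1), ((q.T@(ray(P,260.5,194,zf)-s["tool_pos"]))*1000).round(1))
E
```

```text
ellipse [260.3  90.9] [59.4 62.8]
0.105 [0.5724 0.2064 0.105 ] 0.0464
0.115 [0.572  0.2061 0.115 ] 0.0443
0.125 [0.5715 0.2059 0.125 ] 0.0422
ellipse [260.2  90.3] [67.6 71.9]
0.105 [0.5728 0.2066 0.105 ] 0.0531
0.115 [0.5723 0.2063 0.115 ] 0.0507
0.125 [0.5718 0.2061 0.125 ] 0.0483
205 225.5 293.5
215 215.5 303.5
225 210.5 308.5
top [193, 193, 193]
240 [1.1 0.1 3.9] [28.5  0.   3.9]
243 [-0.8  0.1  3.9] [28.5  0.   3.9]
246 [-2.7  0.1  3.9] [28.5  0.   3.9]
```

```bash
python3 - <<'E'
from h import *
P=viewer.camera_params("wrist"); P["world_to_cam"]=np.load("w4.npy"); I=cv2.imread("pics/w4.png"); s=sensors.read_state();q=R.from_rotvec(s["tcp_rot"]).as_matrix()
dark=cv2.cvtColor(I,cv2.COLOR_BGR2HSV)[...,1]<90
pts=[]
for v in range(199,227,3):
  w=np.where(~dark[v,180:340])[0]+180; pts+=[(w[w<260].max()+.5,v),(w[w>262].min()-.5,v)]
pts+=[(u,193.5) for u in (255,260,265)]
for zo in (-.003,.0,.003,.006,.009,.012):
  X=np.array([q.T@(ray(P,u,v,s["tool_pos"][2]-zo)-s["tool_pos"]) for u,v in pts])*1000
  A=np.c_[2*X[:,:2],np.ones(len(X))]; b=(X[:,:2]**2).sum(1); a=np.linalg.lstsq(A,b,rcond=None)[0]
  r=np.sqrt(a[2]+a[0]**2+a[1]**2); print(zo,a[:2].round(2),r.round(2),np.abs(np.linalg.norm(X[:,:2]-a[:2],axis=1)-r).max().round(2))
E
```

```text
-0.003 [ 2.82 -0.51] 28.06 0.46
0.0 [ 1.3  -0.51] 28.66 0.47
0.003 [-0.23 -0.51] 29.27 0.48
0.006 [-1.75 -0.51] 29.87 0.49
0.009 [-3.27 -0.5 ] 30.47 0.5
0.012 [-4.79 -0.5 ] 31.08 0.51
```

```bash
python3 -m inch '[12,0,0,0,0,0,25,20,0,0,0,0,0,25,22,0.5,4,0,0,0,25,18,0,6,0,0,0,25,10,0,8,0,0,0,25,4,0,8,0,0,0,25,0,0,0,0,0,0,25,0,0,0,0,0,0,25]' 25
python3 -m inch '[0,0,3,0,0,0,25,0,0,3,0,0,0,25,0,0,3,0,0,0,25,0,0,2,0,0,0,25,0,0,2,0,0,0,25,0,0,0,0,0,0,25,0,0,0,0,0,0,25,0,0,0,0,0,0,25]'
python3 - <<'E'
from h import *
s=sensors.read_state();q=R.from_rotvec(s["tcp_rot"]).as_matrix(); print((q.T@([.5736,.2066,.1]-s["tool_pos"])*1000).round(1))
P,I=snap("scene","s5.png");cv2.imwrite("pics/s5c.png",cv2.resize(I[90:215,180:320],(800,714))[:600])
E
```

```text
time: 7.5
tool_pos: [0.5728, 0.2063, 0.1575]
tcp_rot: [3.034, 0.813, -0.003]
wrist_force: [-0.1, 0.4, -1.1]
width: 0.361
grip_force: 25.5
time: 8.3
tool_pos: [0.5738, 0.2066, 0.1454]
tcp_rot: [-3.035, -0.813, -0.0]
wrist_force: [0.4, 0.0, 0.3]
width: 0.356
grip_force: 25.5
[-0.2 -0.1 45.4]
```

View pics/s5c.png

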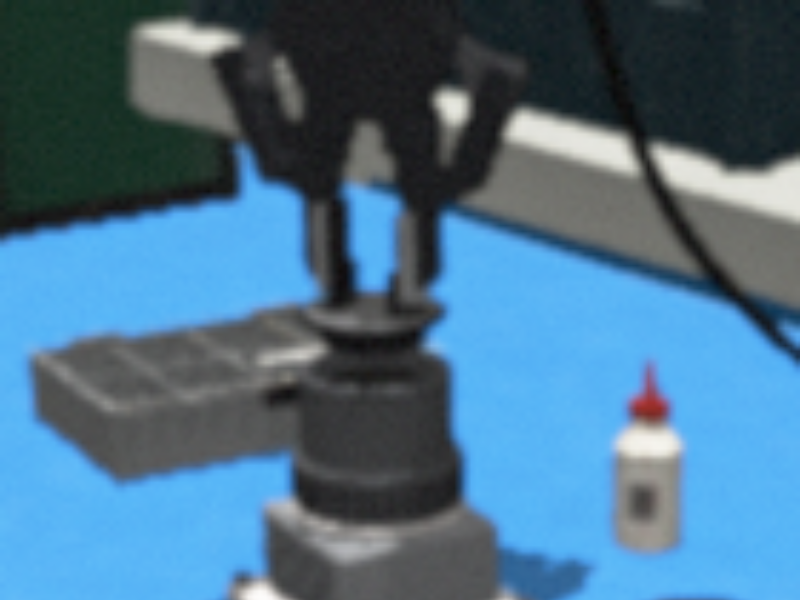

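The scene crop shows the cap level in the grip and centred over the barrel (both at about column 375), roughly 10 mm above the rim. I'll descend by feel.

```bash
python3 -m inch '[0,0,1.5,0,0,0,25,0,0,1.5,0,0,0,25,0,0,1.5,0,0,0,25,0,0,1.5,0,0,0,25,0,0,1.5,0,0,0,25,0,0,1.5,0,0,0,25,0,0,0,0,0,0,25,0,0,0,0,0,0,25]' 25
python3 -m inch '[0,0,1,0,0,0,25,0,0,1,0,0,0,25,0,0,1,0,0,0,25,0,0,1,0,0,0,25,0,0,0,0,0,0,25,0,0,0,0,0,0,25,0,0,0,0,0,0,25,0,0,0,0,0,0,25]'
```

```text
time: 9.15
tool_pos: [0.5736, 0.2066, 0.1362]
tcp_rot: [-3.035, -0.813, 0.0]
wrist_force: [0.1, -0.7, -0.6]
width: 0.356
grip_force: 25.5
time: 9.95
tool_pos: [0.5737, 0.2066, 0.1323]
tcp_rot: [-3.035, -0.813, -0.0]
wrist_force: [-0.4, 1.1, 0.2]
width: 0.354
grip_force: 25.5
```

```bash
python3 -m inch '[0,0,1,0,0,0,25,0,0,1,0,0,0,25,0,0,1,0,0,0,25,0,0,0.5,0,0,0,25,0,0,0,0,0,0,25,0,0,0,0,0,0,25,0,0,0,0,0,0,25,0,0,0,0,0,0,25]' 25
python3 -m inch '[0,0,1,0,0,0,25,0,0,1,0,0,0,25,0,0,0.5,0,0,0,25,0,0,0,0,0,0,25,0,0,0,0,0,0,25,0,0,0,0,0,0,25,0,0,0,0,0,0,25,0,0,0,0,0,0,25]'
```

```text
time: 10.75
tool_pos: [0.5737, 0.2066, 0.1289]
tcp_rot: [-3.035, -0.813, -0.0]
wrist_force: [-0.5, 0.2, -0.9]
width: 0.359
grip_force: 25.5
time: 11.55
tool_pos: [0.5738, 0.2067, 0.1264]
tcp_rot: [-3.035, -0.813, -0.001]
wrist_force: [-0.8, -0.1, 2.6]
width: 0.353
grip_force: 26.2
```

```bash
python3 -m inch '[0,0,0.5,0,0,0,25,0,0,0.5,0,0,0,25,0,0,0.5,0,0,0,25,0,0,0,0,0,0,25,0,0,0,0,0,0,25,0,0,0,0,0,0,25,0,0,0,0,0,0,25,0,0,0,0,0,0,25]' 25
python3 - <<'E'
from h import *
F=[]
for _ in range(4): viewer.read_camera("wrist"); F.append(sensors.read_state()["wrist_force"])
print(np.mean(F,0))
E
```

```text
time: 12.35
tool_pos: [0.5738, 0.2066, 0.1249]
tcp_rot: [-3.035, -0.813, -0.0]
wrist_force: [-0.4, -0.7, 4.9]
width: 0.354
grip_force: 26.7
[-0.79877074  0.09131948  5.02634986]
```

```bash
python3 -m inch '[0,0,0.5,0,0,0,25,0,0,0.5,0,0,0,25,0,0,0.4,0,0,0,25,0,0,0.2,0,0,0,25,0,0,0,0,0,0,25,0,0,0,0,0,0,25,0,0,0,0,0,0,25,0,0,0,0,0,0,25]' 25
python3 - <<'E'
from h import *
F=[]
for _ in range(4): viewer.read_camera("wrist"); F.append(sensors.read_state()["wrist_force"])
print(np.mean(F,0))
E
```

```text
time: 13.35
tool_pos: [0.5738, 0.2066, 0.1236]
tcp_rot: [-3.035, -0.813, -0.001]
wrist_force: [-0.7, -0.4, 6.5]
width: 0.354
grip_force: 27.1
[-1.45760773 -0.42218057  6.55885648]
```

```bash
python3 -m inch '[0,0,0.3,0,0,0,25,0,0,0.3,0,0,0,25,0,0,0.1,0,0,0,25,0,0,0,0,0,0,25,0,0,0,0,0,0,25,0,0,0,0,0,0,25,0,0,0,0,0,0,25,0,0,0,0,0,0,25]' 25
python3 - <<'E'
from h import *
F=[]
for _ in range(4): viewer.read_camera("wrist"); F.append(sensors.read_state()["wrist_force"])
print(np.mean(F,0))
E
```

```text
time: 14.35
tool_pos: [0.5738, 0.2067, 0.1231]
tcp_rot: [-3.035, -0.813, -0.001]
wrist_force: [-2.5, -1.5, 7.4]
width: 0.359
grip_force: 27.3
[-1.53086578 -0.73263435  7.03572498]
```

```bash
python3 -m inch '[0,0,0,0,0,0,32,0,0,0.25,0,0,0,34,0,0,0.25,0,0,0,36,0,0,0.25,0,0,0,38,0,0,0.25,0,0,0,40,0,0,0.25,0,0,0,42,0,0,0.25,0,0,0,44,0,0,0,0,0,0,44]' 20
```

```text
time: 15.35
tool_pos: [0.5737, 0.2066, 0.1207]
tcp_rot: [-3.035, -0.813, -0.0]
wrist_force: [0.9, 0.4, 2.0]
width: 0.514
grip_force: 1.7
```

```bash
python3 -m inch '[0,0,0,0,0,0,46,0,0,0,0,0,0,49,0,0,0,0,0,0,54,0,0,0,0,0,0,58,0,0,-3,0,0,0,60,0,0,-10,0,0,0,60,0,0,-20,0,0,0,60,0,0,-30,0,0,0,60]'
python3 -m inch '[-20,0,-20,0,0,0,60,-30,0,-5,0,0,0,60,-30,0,0,0,0,0,60,-10,0,0,0,0,0,60,0,0,0,0,0,0,60,0,0,0,0,0,0,60,0,0,0,0,0,0,60,0,0,0,0,0,0,60]'
python3 - <<'E'
from h import *
P,I=snap("scene","s6.png"); W,J=snap("wrist","w6.png"); print(proj(W,[.5725,.2062,.1176]),sensors.read_state()["tool_pos"])
a=cv2.resize(I[110:210,195:295],(390,390),interpolation=cv2.INTER_CUBIC)
u,v=proj(W,[.5725,.2062,.1176]).astype(int); h=60; J=cv2.copyMakeBorder(J,60,60,60,60,0); b=cv2.resize(J[v:v+120,u:u+120],(390,390),interpolation=cv2.INTER_CUBIC)
cv2.imwrite("pics/fin.png",np.hstack([a,b]))
E
```

```text
time: 16.15
tool_pos: [0.5724, 0.2062, 0.1834]
tcp_rot: [3.035, 0.813, -0.006]
wrist_force: [0.5, -0.9, -0.4]
width: 0.7
grip_force: 0.0
time: 16.95
tool_pos: [0.4965, 0.162, 0.2088]
tcp_rot: [-3.034, -0.813, 0.0]
wrist_force: [-0.8, -0.5, -0.9]
width: 0.702
grip_force: 0.0
[259.92355187  87.22686053] [0.49618685 0.16186174 0.20869215]
```

View pics/fin.png

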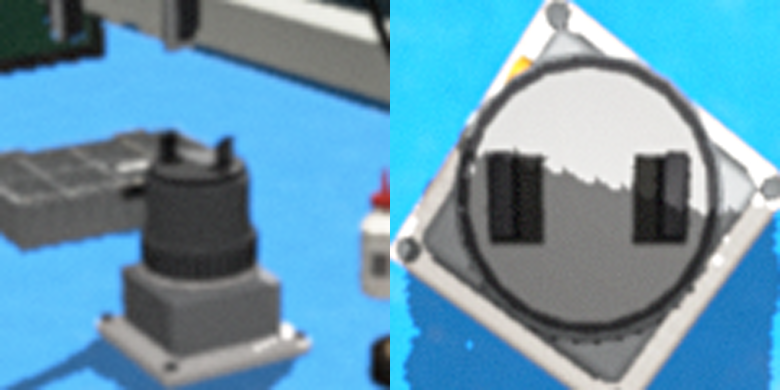

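The cap sits level and centred on the lens at crop (588,193). Its tabs are fully out, and the flange is down at the rim with no hook-high gap. The gripper is clear, so I'm handing in.

```bash
python3 -c "
from workcell import job; print(job.finish_job())"
```

```text
the job is handed in; nothing more can be done
None
```

The cap is on the lens and the job is handed in at about 17 s; the last pictures show it level and centred with both tabs sprung out, but `finish_job` returned no verdict, so the lock and seal travel rest on force readings and those pictures.

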